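Put away the hand-in at the club radio table

TASK

Put away the radio gear lying loose at the front of the table: seat each battery pack flat in the charger of its size with its gold contacts at the charger's gold contacts, lay the handheld radio face up in the green tray, and put the dummy load and the coax switch side by side on the floor of the red fittings box.

Things in the scene. Friction and masses are not known exactly. Their poses are not given: they have to be found in the camera images.
- radio_center (a point): Black handheld radio with orange foot end, on its back, face up; body 92 x 54 mm, 34 mm thick, 0.2 kg. Out of its top end stick a short knob and a 13 mm thick antenna, its tip 48 mm beyond the body, 16 mm to +y of the middle line. Point: centre of the body, half-way up. x runs along the body from the antenna end to the orange foot, y across the 54 mm width, z up out of the face.
- pack_large_center (a point): Large battery pack: black slab 86 x 50 mm, 26 mm thick, 0.17 kg, blue panel on top, four gold contact strips wrapped over one short end. Point: its centre, half-way up. x runs along the 86 mm length towards the end with the contacts, y across the 50 mm width, z up.
- pack_small_center (a point): Small battery pack: grey slab 64 x 38 mm, 22 mm thick, 0.09 kg, white panel on top, four gold contact strips wrapped over one short end. Point: its centre, half-way up. x runs along the 64 mm length towards the end with the contacts, y across the 38 mm width, z up.
- dummy_load_center (a point): Dummy load: dark metal block 42 x 42 mm, 38 mm high, fins on top along x, one silver round socket (18 mm across, low down) standing 14 mm out of its +x face; 0.16 kg. Point: centre of the block, half-way up. Grip it across y (42 mm). z up.
- coax_switch_center (a point): Two-way coax switch: silver box 44 x 38 mm, 28 mm high, on top a black knob 22 mm across and 11 mm high; silver round sockets (16 mm across) stand 10 mm out of its ends, two at +x, one at -x; 0.15 kg. Point: centre of the silver box, half-way up (14 mm above its underside). Grip it across y (38 mm). z up.
- charger_large_contacts (a point): Large charger, fixed: black platform 132 x 100 mm, 22 mm high. The pack lies flat on it between blue guides 13 mm high, leaning outwards: space 96 x 58 mm at the platform; mid-way on the long sides a 58 mm gap for fingers. Gold contacts at the head end. Point: on the platform's surface at the head end of the space, mid-width; x towards the head, z up. Middle of the space: 48 mm from it to -x.
- charger_small_contacts (a point): Small charger, fixed: grey platform 110 x 88 mm, 22 mm high. The pack lies flat on it between white guides 13 mm high, leaning outwards: space 74 x 46 mm at the platform; mid-way on the long sides a 54 mm gap for fingers. Gold contacts at the head end. Point: on the platform's surface at the head end of the space, mid-width; x towards the head, z up. Middle of the space: 37 mm from it to -x.
- radio_tray_in (a point): Low green tray with a dark ribbed mat, fixed: outside 176 x 130 mm, rim 14 mm above the table, inside 166 x 120 mm. The radio fits with its antenna along the tray, either way round. Point: centre of its inner floor, 5 mm above the table; x along the 176 mm length, y across, z up.
- fittings_box_in (a point): Open red plastic box for coax fittings, empty, fixed: outside 166 x 132 mm, 45 mm high, walls and floor 4 mm. Dummy load and coax switch fit in it one behind the other along its length. Point: centre of its inner floor, 4 mm above the table; x along the 166 mm length, y across, z up.

How it is judged:
At the end, for the whole second after the job is handed in: Each pack lies flat (7 degrees, 4 mm) between the guides of its own charger, contacts at the head end, within about 10 mm of the middle; the radio lies flat and face up on the floor of the green tray; dummy load and coax switch lie inside the red box below its rim; all at rest (x of charger_large_contacts in the frame of pack_large_center between 0.039 and 0.057 m and y of charger_large_contacts in the frame of pack_large_center between -0.013 and 0.013 m and z of pack_large_center in the frame of charger_large_contacts between 0.009 and 0.017 m and angle between each of pack_large_center, pack_small_center, radio_center's own z axis and vertical below 0.12 rad and y of pack_large_center in the frame of charger_large_contacts between -0.01 and 0.01 m and linear speed of each of pack_large, pack_small, radio, dummy_load, coax_switch below 0.02 m/s and angular speed of each of pack_large, pack_small, radio, dummy_load, coax_switch below 0.2 rad/s and x of charger_small_contacts in the frame of pack_small_center between 0.028 and 0.046 m and y of charger_small_contacts in the frame of pack_small_center between -0.013 and 0.013 m and z of pack_small_center in the frame of charger_small_contacts between 0.007 and 0.015 m and y of pack_small_center in the frame of charger_small_contacts between -0.01 and 0.01 m and x of radio_center in the frame of radio_tray_in between -0.045 and 0.045 m and y of radio_center in the frame of radio_tray_in between -0.04 and 0.04 m and z of radio_center in the frame of radio_tray_in between 0.012 and 0.022 m and x of dummy_load_center in the frame of fittings_box_in between -0.075 and 0.075 m and y of dummy_load_center in the frame of fittings_box_in between -0.058 and 0.058 m and z of dummy_load_center in the frame of fittings_box_in between 0.005 and 0.036 m and x of coax_switch_center in the frame of fittings_box_in between -0.075 and 0.075 m and y of coax_switch_center in the frame of fittings_box_in between -0.058 and 0.058 m and z of coax_switch_center in the frame of fittings_box_in between 0.005 and 0.036 m); the robot touches nothing.
It also fails if it takes over 120 s, if anything falls off the work surface, if the arm or the gripper's body presses on something with over 40 N, if the wrist force passes 120 N, or if a joint passes its speed limit or range.

ROBOT

A 6-joint arm with a two-finger parallel gripper is mounted at the origin on the work surface. World frame = base frame: x ahead of the robot, y to its left, z up, the work surface at z = 0. Lengths are in m, angles in rad, forces in N, time in s.
With the tool pointing down it reaches from about 0.3 to 0.85 m from the base axis. Payload 5.4 kg.
Tool frame: the origin (TCP) lies midway between the tips of the shut fingers; the grasp point (between the pads) lies 19 mm behind it (robot.hold_point_z is the x of the grasp point in the tool frame, in m); x points along the fingers, z is the direction in which the jaws open and shut, and the axes are right-handed (so a half turn about x gives the same grasp; the last joint's range is limited). The gripper opens to 85 mm and grips with 20 to 120 N. Pads are 22 mm wide; open, the fingers measure 114 mm over their backs; the gripper's body (76 mm by 85 mm) begins 54 mm behind the grasp point. The pads swing forward as they close: fully open they stand 13 mm farther back than shut.
Start: joints at [-1.378, 0.158, 1.597, -0, 1.386, -0.21], TCP at [0.225, -0.529, 0.208] pointing down, gripper open.
Joint ranges: [-2.91, 2.91], [-0.94, 2.29], [0.18, 2.7], [-1.29, 4.43], [0.17, 2.64], [-3, 3]. Speed limits (rad/s): [2.57, 2.57, 3.14, 3.14, 3.14, 3.14].

INTERFACE

Orientations are given as a 3x3 rotation matrix whose columns are the frame's x, y, z axes.
In Python, from cell import robot, eyes gives the robot as it stands.
- The arm moves only by the tool move_arm, never from a script. Its argument "rows" is a list that holds one entry, the list of rows, each a list of 7 numbers: the shift along the tool's x, y, z scaled (see below), then the turn, a rotation vector about the tool's x, y, z scaled (see below), then the closure, from -1 (fully open) to 1 (shut), so that 0 is half open. In form: [[[dx, dy, dz, wx, wy, wz, claw], ...]]. A call has 1 to 8 rows; each row shifts and turns the commanded pose from where the row before left it, along the tool's axes as they then stand; what a row does not reach is not made up. The controller multiplies each number of a shift by 0.04 m and each number of a turn by 6 degrees. A row lasts 1/12 s, in which the tool goes at most 41.7 mm and 7.16 degrees, less where a joint would pass 70% of its speed; a pose out of reach is approached as far as the arm can. A call with a number of a shift or a turn outside -1 to 1 is refused whole. A call with a gripper value outside its range is refused whole. The fingers move at their own pace and stop on an object; "grip_force" is the grip in N (left out, the last holds). Time passes only in rows, so rows that do not move let the fingers close. It gives the time, the measured TCP pose, the force and the opening at its end, in the units of the state.
- robot.get_obs(): the state, without advancing time (a new reading comes with each control period).
- eyes.camera(name): name is "side" or "top"; returns a dict with "pixels" (384x512x3 uint8, blue, green, red), "depth" (384x512 float32, m along the optical axis (not along the pixel's ray), 0 where there is no reading), "vertical_fov" (degrees; the focal length in pixels is half the picture's height over the tangent of half this angle, whatever the lens; pixels are square), "cx", "cy" (the principal point, pixels), "rvec" (rotation vector, rad) and "tvec" (3), from world to camera coordinates, as OpenCV has them. Camera axes: x right, y down, z forward; pixel columns grow to the right and rows downward; lengths in m; the calibration is good to about 2 mm. A picture is of the moment at which its call begins.
- robot.hand_in(): hands the job in, once; it reports no verdict.
The state is a dict: "time_s": time; "joints": joint angles; "dq": joint speeds; "joint_efforts": joint torques, N m; "tool_pos": TCP position; "tool_rot": TCP orientation; "ft_force": force on the tool from outside, world axes, zero at the start; "wrist_torque": the same for the moment, N m; "width": finger opening in m.
Only numpy, scipy, OpenCV 4.12 (cv2) and the standard library are available. Lean on these libraries where they do the work, as an engineer would, in place of code of your own. Each camera call takes 0.05 s, during which the arm holds its last target. There are 200 camera calls.

## Working session

There is one attempt and no reset: what is moved stays moved. The work goes in short steps, Python scripts to look and compute and a tool call to move; the robot and the scene stay as the last step left them, time stands still between calls to the robot, and variables do not carry over. Pictures are saved under pics/ and viewed, about 12 in all and at most 16, crops included, and the job is handed in when it is done.

Besides the shell and the picture viewer there is one more tool, called after ">>>" by a JSON object that holds its "method" and its "body", one argument or row to a line. move_arm: Moves the arm, as the interface text tells. Its arguments: {"type":"object","properties":{"rows":{"type":"array","items":{"type":"array","items":{"type":"array","items":{"type":"number","minimum":-1,"maximum":1}}}},"grip_force":{"type":"number"}},"required":["rows"]}

```bash
mkdir -p pics; ls; cat > h.py <<'E'
import numpy as np, cv2
from cell import robot, eyes
def cam(n):
    c=eyes.camera(n); h=c["pixels"].shape[0]; f=h/2/np.tan(np.radians(c["vertical_fov"])/2)
    c["K"]=np.array([[f,0,c["cx"]],[0,f,c["cy"]],[0,0,1]]); c["R"]=cv2.Rodrigues(np.array(c["rvec"],float))[0]; c["t"]=np.array(c["tvec"],float).ravel(); return c
def ray(c,uv,z):
    uv=np.atleast_2d(uv).astype(float); d=np.c_[uv,np.ones(len(uv))]@np.linalg.inv(c["K"]).T@c["R"]; o=-c["R"].T@c["t"]
    return o+d*((z-o[2])/d[:,2])[:,None]
def cloud(c):
    v,u=np.mgrid[:384,:512]; p=np.stack([u,v,np.ones_like(u)],-1)@np.linalg.inv(c["K"]).T*c["depth"][...,None]
    return (p-c["t"])@c["R"]
def proj(c,P):
    q=(np.atleast_2d(P)@c["R"].T+c["t"])@c["K"].T; return q[:,:2]/q[:,2:]
E
python3 - <<'E'
from h import *
for n in("top","side"):
    c=cam(n); cv2.imwrite(f"pics/{n}0.png",cv2.resize(c["pixels"],(800,600),interpolation=cv2.INTER_CUBIC)); print(n,c["K"].round(1).tolist(),(-c["R"].T@c["t"]).round(3),c["R"].round(2).tolist())
    np.savez(f"{n}0.npz",**{k:c[k] for k in("pixels","depth","K","R","t")})
print(robot.get_obs(), robot.hold_point_z)
E
```

```text
pics
top [[400.9, 0.0, 252.2], [0.0, 400.9, 195.7], [0.0, 0.0, 1.0]] [0.392 0.013 0.912] [[-0.01, -1.0, 0.02], [-0.99, 0.01, -0.13], [0.13, -0.02, -0.99]]
side [[481.0, 0.0, 261.4], [0.0, 481.0, 193.8], [0.0, 0.0, 1.0]] [0.034 0.613 0.762] [[-0.79, -0.61, -0.01], [-0.41, 0.55, -0.73], [0.45, -0.57, -0.68]]
{'time_s': 0.1, 'joints': array([-1.37810398e+00,  1.58984914e-01,  1.59815287e+00,  1.25667326e-05,
        1.38621538e+00, -2.10087826e-01]), 'dq': array([-6.50877409e-05, -1.90049221e-03, -3.40175383e-03, -4.85395091e-04,
       -6.98228865e-04,  6.53751339e-05]), 'joint_efforts': array([-4.06431691e-04, -3.96994722e+01, -3.32336247e+01, -2.13391399e-04,
        4.26481187e-03,  1.87552949e-06]), 'tool_pos': array([ 0.22525957, -0.52838297,  0.20689271]), 'tool_rot': array([[-3.25017155e-04,  9.19975756e-01,  3.91975130e-01],
       [ 1.73029468e-03,  3.91975081e-01, -9.19974207e-01],
       [-9.99998450e-01,  3.79225084e-04, -1.71922779e-03]]), 'ft_force': array([ 0.44099797,  0.19713024, -0.8112563 ]), 'wrist_torque': array([-0.04638855,  0.00580407,  0.02802851]), 'width': 0.0852567219351021} -0.0187
```

View pics/top0.png

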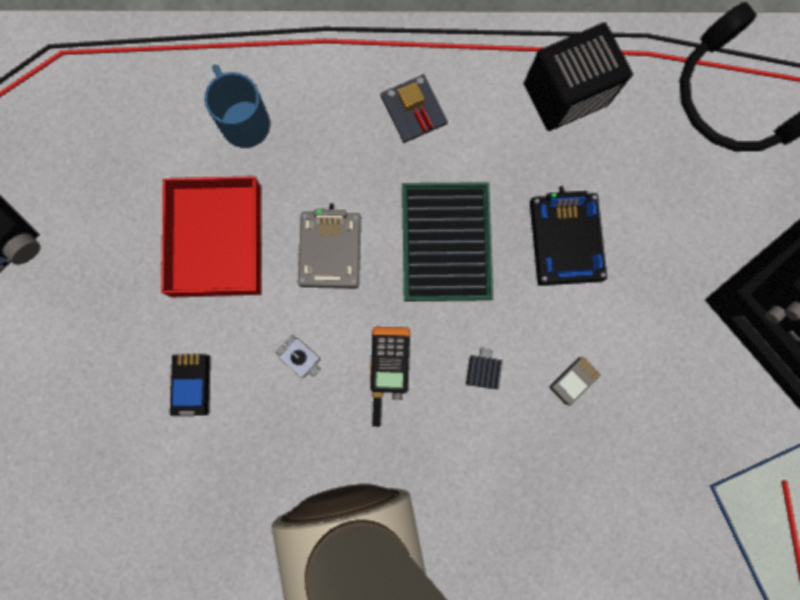

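View pics/side0.png

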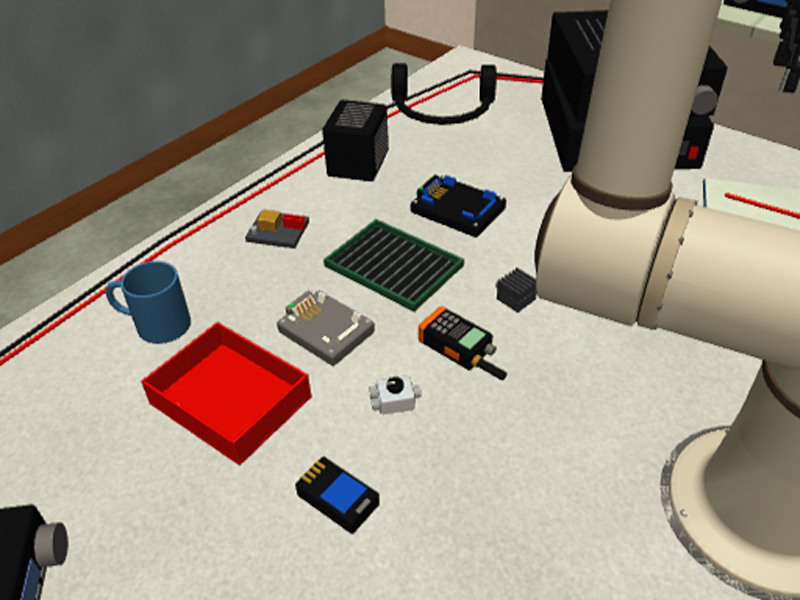

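The top view (800 px scale) shows the large pack (190,385), switch (298,356), radio (390,360), dummy load (484,370) and small pack (575,380). Behind them are the red box (212,236), small charger (330,248), tray (447,240) and large charger (568,237). The side view agrees, and nothing is stacked or hidden.

```bash
cat > m.py <<'E'
from h import *
c=dict(np.load("top0.npz")); W=cloud(c); Z=W[...,2]
print("table z",[Z[v,u].round(4) for v,u in((290,160),(270,200),(290,420),(130,190))])
def rect(P):
    (cx,cy),(w,h),a=cv2.minAreaRect(P[:,:2].astype(np.float32)*1000); 
    if w<h: w,h,a=h,w,a+90
    return f"c=({cx:.1f},{cy:.1f}) {w:.1f}x{h:.1f} long-axis {((a+90)%180)-90:.1f}deg"
S={"large":((190,385),40,.026),"switch":((298,356),35,.028),"radio":((390,360),55,.034),"dummy":((484,370),35,.038),"small":((575,380),35,.022),
"box":((212,236),72,.045),"cs":((330,248),55,.022),"tray":((447,240),72,.014),"cl":((568,237),60,.022)}
for k,((u,v),r,z) in S.items():
    u,v,r=[int(round(x*.64)) for x in(u,v,r)]; m=np.zeros((384,512),bool); m[v-r:v+r,u-r:u+r]=1
    P=W[m&(abs(Z-z)<.0045)]; print(k,len(P),"medz",np.median(P[:,2]).round(4),rect(P), "all>5mm",rect(W[m&(Z>.006)]))
# gold contacts
H=cv2.cvtColor(c["pixels"],cv2.COLOR_BGR2HSV); g=cv2.inRange(H,(14,90,90),(30,255,255))>0
n,l,s,ce=cv2.connectedComponentsWithStats(g.astype(np.uint8))
for i in range(1,n):
    if s[i,4]>2: P=W[l==i]; print("gold",s[i,4],(ce[i]/.64).round(),P.mean(0).round(4))
E
python3 m.py
```

```text
table z [np.float64(-0.0011), np.float64(0.0008), np.float64(-0.0009), np.float64(-0.0028)]
large 897 medz 0.0256 c=(397.4,285.6) 84.9x50.3 long-axis -0.2deg all>5mm c=(395.0,162.0) 297.5x85.1 long-axis 88.8deg
switch 258 medz 0.0274 c=(435.3,133.2) 53.4x37.1 long-axis 45.2deg all>5mm c=(411.4,92.4) 156.7x44.6 long-axis 60.3deg
radio 987 medz 0.0334 c=(429.1,3.3) 92.1x53.5 long-axis -2.3deg all>5mm c=(414.5,4.0) 121.7x54.7 long-axis -2.0deg
dummy 194 medz 0.0371 c=(409.9,-129.5) 42.3x41.7 long-axis 81.4deg all>5mm c=(418.5,-70.1) 165.2x57.8 long-axis 88.3deg
small 486 medz 0.0213 c=(396.6,-261.1) 64.3x37.6 long-axis -47.1deg all>5mm c=(381.4,-142.5) 305.8x63.5 long-axis -82.2deg
box 548 medz 0.0439 c=(607.7,257.5) 166.5x133.1 long-axis 1.1deg all>5mm c=(519.5,203.9) 415.2x194.6 long-axis 31.1deg
cs 1561 medz 0.0213 c=(590.0,90.1) 110.0x87.4 long-axis -2.3deg all>5mm c=(522.6,81.3) 276.7x101.0 long-axis 7.5deg
tray 601 medz 0.0129 c=(604.1,-82.5) 176.9x130.2 long-axis 0.0deg all>5mm c=(541.2,-75.7) 314.7x147.1 long-axis -5.8deg
cl 2032 medz 0.021 c=(604.5,-260.6) 131.3x99.9 long-axis 
[... 250 characters left out ...]
ld 12 [574. 210.] [ 0.6445 -0.2698  0.0215]
gold 17 [321. 227.] [0.6203 0.1016 0.0232]
gold 11 [327. 227.] [0.6213 0.0933 0.0238]
gold 3 [331. 220.] [0.629  0.0861 0.0296]
gold 11 [338. 227.] [0.6214 0.0775 0.0231]
gold 13 [332. 229.] [0.6175 0.0856 0.0226]
gold 3 [403. 333.] [ 0.4643 -0.0156  0.0347]
gold 12 [179. 359.] [0.4322 0.2991 0.026 ]
gold 12 [185. 359.] [0.4321 0.2902 0.0264]
gold 17 [191. 358.] [0.4323 0.2828 0.0256]
gold 12 [196. 359.] [0.4319 0.2749 0.0266]
gold 11 [582. 362.] [ 0.4198 -0.2445  0.1024]
gold 8 [586. 366.] [ 0.4161 -0.2758  0.0216]
gold 11 [590. 371.] [ 0.4099 -0.2812  0.0221]
gold 11 [594. 375.] [ 0.4044 -0.2872  0.0214]
gold 20 [377. 394.] [0.3803 0.0215 0.0237]
```

```bash
cat >> m.py <<'E'
print("----")
def loc(P,c0,yaw):
    a=np.radians(yaw); R=np.array([[np.cos(a),-np.sin(a)],[np.sin(a),np.cos(a)]]); return (P[:,:2]*1000-c0)@R
for k,(u,v),c0,yaw,rng in(("cl",(568,237),(604.5,-260.6),3.4,(75,60)),("cs",(330,248),(590,90.1),-2.3,(60,50))):
    q=loc(W.reshape(-1,3),c0,yaw); sel=(abs(q[:,0])<rng[0])&(abs(q[:,1])<rng[1])
    G=sel&(Z.ravel()>.0265)&(Z.ravel()<.05); print(k)
    for i in np.argsort(q[G][:,0]): print((*q[G][i].round(),(W.reshape(-1,3)[G][i][2]*1000).round()),end=" ")
    g2=sel&g.ravel(); print("\ngold x",q[g2][:,0].round().tolist(),"y",q[g2][:,1].min().round(1),q[g2][:,1].max().round(1))
q=loc(W.reshape(-1,3),(435.3,133.2),45); s=(abs(q)<40).all(1)
K=s&(Z.ravel()>.034)&(Z.ravel()<.045); print("knob",W.reshape(-1,3)[K].mean(0),K.sum(),rect(W.reshape(-1,3)[K]))
B=s&(abs(Z.ravel()-.0275)<.003); 
P=W.reshape(-1,3)[B]; bb=loc(P,(435.3,133.2),45); 
print(np.histogram(bb[:,0],np.arange(-34,35,4)),np.percentile(bb[:,1],[1,5,95,99]))
im=c["pixels"]; 
for (u,v),n in (((568,237),"cl"),((330,248),"cs"),((298,356),"sw")):
    u,v=int(u*.64),int(v*.64); cv2.imwrite(f"/tmp/{n}.png",cv2.resize(im[v-40:v+40,u-33:u+33],None,fx=4,fy=4,interpolation=cv2.INTER_CUBIC))
cv2.imwrite("pics/crops.png",np.hstack([cv2.imread(f"/tmp/{n}.png") for n in("cl","cs","sw")]))
E
python3 m.py | sed -n '/----/,$p'
```

```text
----
cl
(np.float64(-58.0), np.float64(1.0), np.float64(32.0)) (np.float64(-58.0), np.float64(-2.0), np.float64(29.0)) (np.float64(-58.0), np.float64(5.0), np.float64(29.0)) (np.float64(-57.0), np.float64(10.0), np.float64(30.0)) (np.float64(-57.0), np.float64(17.0), np.float64(33.0)) (np.float64(-57.0), np.float64(2.0), np.float64(27.0)) (np.float64(-57.0), np.float64(12.0), np.float64(30.0)) (np.float64(-57.0), np.float64(14.0), np.float64(30.0)) (np.float64(-57.0), np.float64(6.0), np.float64(27.0)) (np.float64(-57.0), np.float64(-25.0), np.float64(28.0)) (np.float64(-57.0), np.float64(-15.0), np.float64(31.0)) (np.float64(-57.0), np.float64(-20.0), np.float64(29.0)) (np.float64(-57.0), np.float64(-13.0), np.float64(32.0)) (np.float64(-57.0), np.float64(-18.0), np.float64(30.0)) (np.float64(-57.0), np.float64(-23.0), np.float64(28.0)) (np.float64(-57.0), np.float64(19.0), np.float64(30.0)) (np.float64(-57.0), np.float64(23.0), np.float64(31.0)) (np.float64(-57.0), np.float64(20.0), np.float64(29.0)) (np.float64(-56.0), np.float64(-6.0), np.float64(31.0)) (np.float64(-56.0), np.flo
[... 28226 characters left out ...]
3.0), np.float64(31.0)) 
gold x [40.0, 41.0, 41.0, 41.0, 39.0, 39.0, 40.0, 40.0, 37.0, 38.0, 37.0, 38.0, 35.0, 36.0, 37.0, 34.0, 34.0, 34.0, 35.0, 34.0, 35.0, 31.0, 31.0, 32.0, 32.0, 32.0, 33.0, 29.0, 30.0, 29.0, 29.0, 29.0, 30.0, 27.0, 26.0, 26.0, 27.0, 27.0, 27.0, 24.0, 25.0, 24.0, 25.0, 25.0, 25.0, 22.0, 22.0, 23.0, 22.0, 22.0, 22.0, 20.0, 20.0, 20.0, 22.0] y -11.8 14.0
knob [0.43267163 0.13132489 0.03809344] 77 c=(432.3,131.3) 20.0x19.5 long-axis 88.6deg
(array([ 0,  0, 23, 24, 35, 24, 15, 15, 11, 18, 19, 32, 22,  7,  0,  0,  0]), array([-34, -30, -26, -22, -18, -14, -10,  -6,  -2,   2,   6,  10,  14,
        18,  22,  26,  30,  34])) [-18.41746869 -16.92785176  16.90085877  18.49802635]
```

View pics/crops.png

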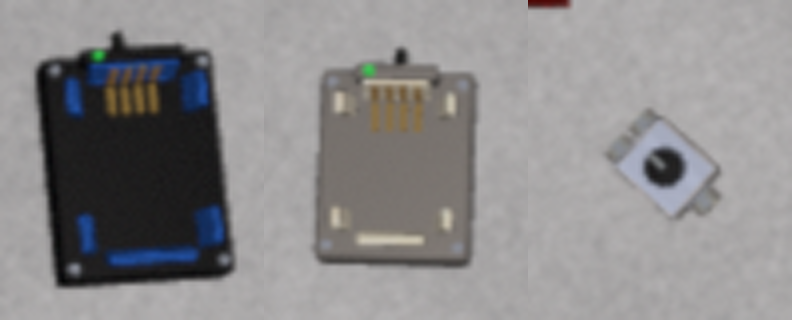

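Every measured outline matches its given size within 1 mm, and the guides show both charger spaces are centred on their platforms. The crops show gold at the +x end of both chargers, and the switch's two sockets to the upper left. Next I'll write a helper that converts a target into move units.

```bash
cat > plan.py <<'E'
import sys; from h import *
# usage: plan.py x y z psi (mm, deg): turn units (tool x), then shift units in tool axes after the turn
x,y,z,p=map(float,sys.argv[1:]); o=robot.get_obs(); R=o["tool_rot"]; P=o["tool_pos"]*1000
psi=np.degrees(np.arctan2(R[1,1],R[0,1])); a=np.radians(p); d=np.array([x,y,z])-P
print("t",round(o["time_s"],2),"pos",P.round(1),"psi",psi.round(2),"tilt",np.degrees(np.arccos(-R[2,0])).round(2),"w",round(o["width"],4),"F",o["ft_force"].round(1),"q6",o["joints"][5].round(2))
print("turn",round((psi-p)/6,3),"shift units x,y,z:",(np.array([-d[2],d[0]*np.cos(a)+d[1]*np.sin(a),d[0]*np.sin(a)-d[1]*np.cos(a)])/40).round(3))
E
python3 plan.py 396.6 -261.1 120 -47.1
```

```text
t 0.1 pos [ 225.3 -528.4  206.9] psi 23.08 tilt 0.1 w 0.0853 F [ 0.4  0.2 -0.8] q6 -0.21
turn 11.696 shift units x,y,z: [ 2.172 -1.979 -7.686]
```

>>> {"method": "move_arm", "body": {
  "rows": [
    [[0,0,0,0.975,0,0,-1],[0,0,0,0.975,0,0,-1],[0,0,0,0.975,0,0,-1],[0,0,0,0.975,0,0,-1],[0,0,0,0.975,0,0,-1],[0,0,0,0.975,0,0,-1]]
  ],
  "grip_force": 40
}}

```text
time_s: 0.6
tool_pos: [0.2253, -0.5286, 0.2072]
tool_rot: [[-0.0, 0.977, -0.213], [0.001, -0.213, -0.977], [-1.0, -0.0, -0.001]]
ft_force: [-1.0, -0.1, 0.2]
width: 0.0855
```

>>> {"method": "move_arm", "body": {
  "rows": [
    [[0,0,0,0.975,0,0,-1],[0,0,0,0.975,0,0,-1],[0,0,0,0.975,0,0,-1],[0,0,0,0.975,0,0,-1],[0,0,0,0.975,0,0,-1],[0,0,0,0.975,0,0,-1]]
  ]
}}

```text
time_s: 1.1
tool_pos: [0.2253, -0.5286, 0.2072]
tool_rot: [[-0.0, 0.677, -0.736], [0.001, -0.736, -0.677], [-1.0, -0.001, -0.001]]
ft_force: [-0.6, -1.1, 0.6]
width: 0.0856
```

>>> {"method": "move_arm", "body": {
  "rows": [
    [[0.2,-0.2,-0.6,0,0,0,-1],[0.2,-0.25,-0.9,0,0,0,-1],[0.2,-0.25,-0.9,0,0,0,-1],[0.2,-0.25,-0.9,0,0,0,-1],[0.2,-0.25,-0.9,0,0,0,-1],[0.2,-0.25,-0.9,0,0,0,-1],[0.2,-0.25,-0.9,0,0,0,-1],[0.2,-0.2,-0.9,0,0,0,-1]]
  ]
}}

```text
time_s: 1.77
tool_pos: [0.3762, -0.2834, 0.1431]
tool_rot: [[-0.0, 0.68, -0.733], [0.0, -0.733, -0.68], [-1.0, -0.001, -0.0]]
ft_force: [0.2, -0.5, -0.2]
width: 0.0854
```

>>> {"method": "move_arm", "body": {
  "rows": [
    [[0.3,-0.08,-0.786,0,0,0,-1],[0.27,0,0,0,0,0,-1],[0,0,0,0,0,0,-1]]
  ]
}}

```text
time_s: 2.02
tool_pos: [0.3959, -0.2591, 0.1184]
tool_rot: [[-0.004, 0.683, -0.731], [0.004, -0.731, -0.683], [-1.0, -0.005, 0.0]]
ft_force: [-0.3, 0.3, 0.3]
width: 0.0856
```

```bash
python3 plan.py 396.6 -261.1 5 -47.1
```

```text
t 2.02 pos [ 395.9 -259.1  118.4] psi -46.93 tilt 0.29 w 0.0856 F [-0.3  0.3  0.3] q6 1.55
turn 0.028 shift units x,y,z: [2.834 0.047 0.022]
```

>>> {"method": "move_arm", "body": {
  "rows": [
    [[0.8,0.03,0.02,0.03,0,0,-1],[0.8,0.02,0,0,0,0,-1],[0.7,0,0,0,0,0,-1],[0.4,0,0,0,0,0,-1],[0.23,0,0,0,0,0,-1],[0,0,0,0,0,0,-1],[0,0,0,0,0,0,1],[0,0,0,0,0,0,1]]
  ]
}}

```text
time_s: 2.68
tool_pos: [0.3984, -0.2653, 0.0054]
tool_rot: [[0.002, 0.678, -0.735], [-0.002, -0.735, -0.678], [-1.0, 0.003, 0.0]]
ft_force: [0.5, -0.3, -0.8]
width: 0.0639
```

>>> {"method": "move_arm", "body": {
  "rows": [
    [[0,0,0,0,0,0,1],[0,0,0,0,0,0,1],[0,0,0,0,0,0,1],[0,0,0,0,0,0,1]]
  ]
}}

```text
time_s: 3.02
tool_pos: [0.3979, -0.264, 0.0043]
tool_rot: [[0.001, 0.678, -0.735], [-0.001, -0.735, -0.678], [-1.0, 0.001, 0.0]]
ft_force: [0.9, 0.4, -0.5]
width: 0.0124
```

```bash
python3 plan.py 590 90.1 120 -2.3; python3 - <<'E'
from h import *
c=cam("side"); p=proj(c,[.397,-.26,.02])[0].astype(int); print(p); im=c["pixels"][max(p[1]-75,0):p[1]+75,max(p[0]-100,0):p[0]+100]; cv2.imwrite("pics/g1.png",cv2.resize(im,None,fx=3,fy=3))
E
```

```text
t 3.02 pos [ 397.9 -264.     4.3] psi -47.29 tilt 0.06 w 0.0124 F [ 0.9  0.4 -0.5] q6 1.56
turn -7.498 shift units x,y,z: [-2.892  4.444 -9.039]
[364 157]
```

View pics/g1.png

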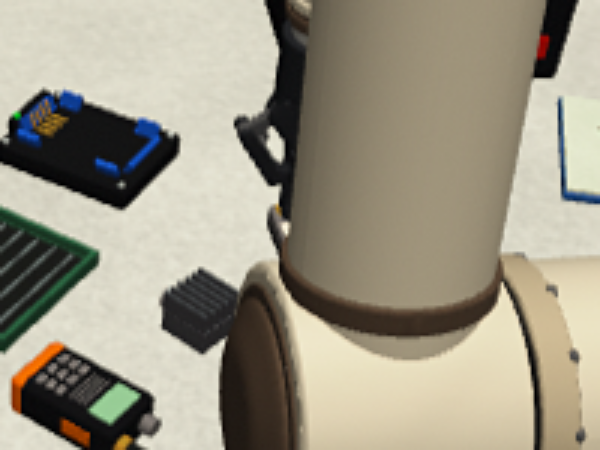

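The side view is blocked by the upper arm. The width of 12 mm means the pack isn't between the pads, so I'll check from the top camera.

```bash
python3 - <<'E'
from h import *
c=cam("top"); p=proj(c,[.397,-.26,.02])[0].astype(int); im=c["pixels"][p[1]-75:p[1]+75,p[0]-100:p[0]+100]; cv2.imwrite("pics/g2.png",cv2.resize(im,None,fx=3,fy=3))
o=robot.get_obs(); print(p,o["width"],o["tool_pos"])
E
```

```text
[368 243] 6.181981372679608e-05 [ 0.39766966 -0.26379145  0.00401592]
```

View pics/g2.png

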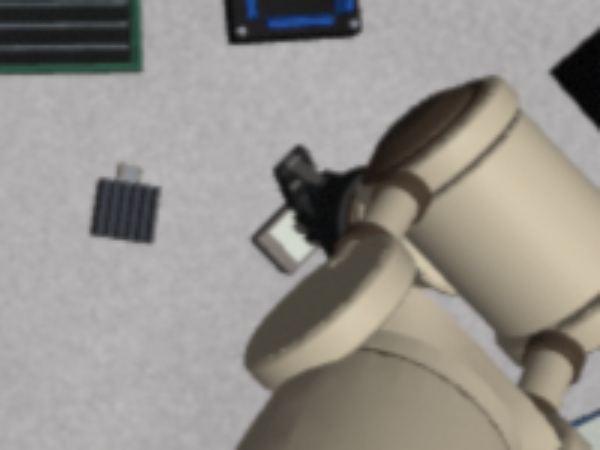

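The fingers are fully shut and the pack is visible to their lower left (285,240), so it slipped out or was pushed. I'll lift clear and measure again.

>>> {"method": "move_arm", "body": {
  "rows": [
    [[-0.5,0,0,0,0,0,1],[-0.8,0,0,0,0,0,1],[-0.9,0,0,0,0,0,1],[-0.9,0,0,0,0,0,-1],[0,0,0.9,0,0,0,-1],[0,0,0.9,0,0,0,-1],[0,0,0.9,0,0,0,-1],[0,0,0.3,0,0,0,-1]]
  ]
}}

```text
time_s: 3.78
tool_pos: [0.3069, -0.3477, 0.1284]
tool_rot: [[-0.001, 0.676, -0.736], [-0.002, -0.736, -0.676], [-1.0, 0.001, 0.002]]
ft_force: [-0.4, 0.1, -0.2]
width: 0.0609
```

```bash
cat > look.py <<'E'
import sys; from m0 import *
E
cat > m0.py <<'E'
from h import *
def rect(P):
    (cx,cy),(w,h),a=cv2.minAreaRect(P[:,:2].astype(np.float32)*1000)
    if w<h: w,h,a=h,w,a+90
    return f"c=({cx:.1f},{cy:.1f}) {w:.1f}x{h:.1f} long-axis {((a+90)%180)-90:.1f}deg"
def find(c,x,y,z,r=60,dz=.0045):
    W=cloud(c); s=(np.hypot(W[...,0]-x/1000,W[...,1]-y/1000)<r/1000)&(abs(W[...,2]-z/1000)<dz)
    n,l,st,_=cv2.connectedComponentsWithStats(s.astype(np.uint8)); i=1+np.argmax(st[1:,4]); P=W[l==i]
    return len(P),np.median(P[:,2]).round(4),rect(P)
E
python3 - <<'E'
from m0 import *
c=cam("top"); print(find(c,396,-261,21)); p=proj(c,[.397,-.26,.02])[0].astype(int); im=c["pixels"][p[1]-75:p[1]+75,p[0]-100:p[0]+100]; cv2.imwrite("pics/g3.png",cv2.resize(im,None,fx=3,fy=3))
E
python3 plan.py 396.6 -261.1 120 -47.1
```

```text
(497, np.float64(0.021), 'c=(397.0,-261.0) 64.4x38.2 long-axis -46.9deg')
t 3.83 pos [ 306.6 -348.   128.2] psi -47.5 tilt 0.13 w 0.0674 F [-1.2 -0.9 -0.7] q6 1.29
turn -0.067 shift units x,y,z: [ 0.206 -0.06  -3.126]
```

View pics/g3.png

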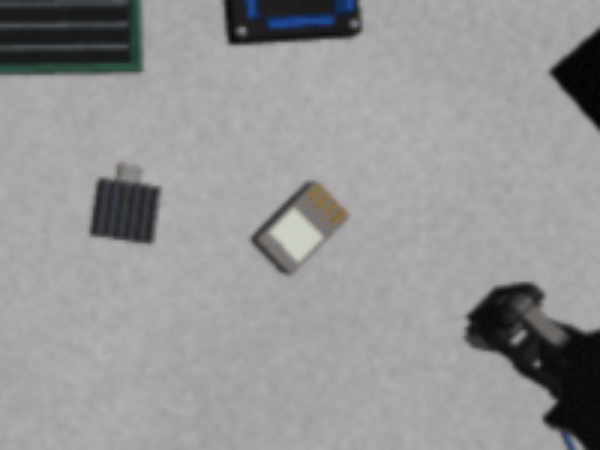

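The pack hasn't moved (397.0,-261.0), so the fingers closed somewhere else. I need to check the reported TCP against where the cameras see the fingertips.

```bash
python3 - <<'E'
from m0 import *
o=robot.get_obs(); T=o["tool_pos"]; R=o["tool_rot"]
for n in("top","side"):
    c=cam(n); W=cloud(c); print(n,"proj tcp",proj(c,T).round(0))
    q=(W-T)@R   # tool frame: x forward, y, z jaw
    s=(abs(q[...,1])<.06)&(abs(q[...,2])<.1)&(q[...,0]>-.12)&(W[...,2]>.03)&(c["depth"]>0)
    P=q[s]*1000; print(len(P)); 
    for lo in range(-120,80,10):
        m=(P[:,0]>=lo)&(P[:,0]<lo+10)
        if m.sum(): print(lo,m.sum(),"y",P[m,1].min().round(),P[m,1].max().round(),"z",P[m,2].min().round(),P[m,2].max().round())
    h,w=384,512; p=proj(c,T)[0].astype(int); p=np.clip(p,[65,65],[w-65,h-65]); im=c["pixels"][p[1]-65:p[1]+65,p[0]-65:p[0]+65].copy(); cv2.imwrite(f"/tmp/t{n}.png",cv2.resize(im,(390,390)))
    print("crop origin",p-65)
cv2.imwrite("pics/tip.png",np.hstack([cv2.imread("/tmp/ttop.png"),cv2.imread("/tmp/tside.png")]))
E
```

```text
top proj tcp [[433. 289.]]
475
-120 77 y -19.0 11.0 z -68.0 -10.0
-110 83 y -17.0 17.0 z -67.0 -17.0
-100 111 y -17.0 17.0 z -66.0 -23.0
-90 81 y -14.0 12.0 z -66.0 -34.0
-80 29 y -14.0 7.0 z -64.0 -35.0
-70 6 y -11.0 -7.0 z -46.0 39.0
-60 28 y -12.0 -6.0 z -47.0 41.0
-50 32 y -12.0 -3.0 z -47.0 41.0
-40 28 y -11.0 3.0 z -45.0 39.0
crop origin [367 224]
side proj tcp [[424. 117.]]
465
-120 57 y -22.0 -0.0 z 11.0 66.0
-110 69 y -20.0 11.0 z 15.0 65.0
-100 69 y -20.0 13.0 z 20.0 64.0
-90 89 y -16.0 11.0 z 28.0 66.0
-80 43 y -15.0 7.0 z 32.0 57.0
-70 38 y -13.0 12.0 z 32.0 45.0
-60 43 y -13.0 11.0 z 32.0 50.0
-50 35 y -13.0 13.0 z 32.0 46.0
-40 22 y -14.0 11.0 z 32.0 39.0
crop origin [359  51]
```

View pics/tip.png

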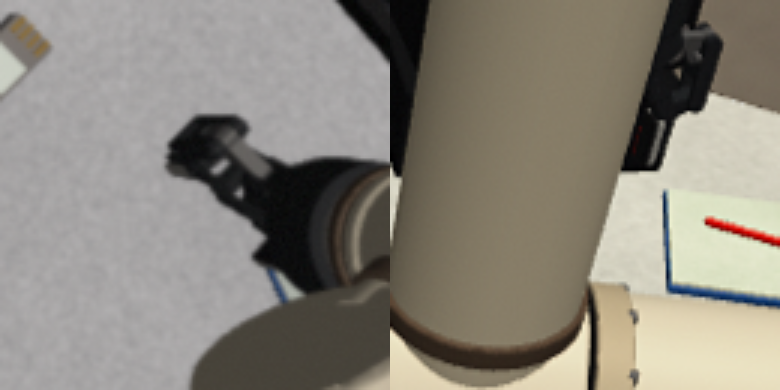

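Both cameras put the open fingertips about 31 mm behind the reported TCP, where I expected 13 mm. The real tool tip is therefore roughly 20 mm short of the reported one, and the fingers shut just above the pack. I'll quantify this with the fingers shut, in a spot both cameras can see.

>>> {"method": "move_arm", "body": {
  "rows": [
    [[0,0,-0.9,0,0,0,1],[0,0,-0.9,0,0,0,1],[0,0,-0.9,0,0,0,1],[0,0,-0.3,0,0,0,1],[0,0,0,0,0,0,1],[0,0,0,0,0,0,1],[0,0,0,0,0,0,1]]
  ]
}}

```text
time_s: 4.52
tool_pos: [0.3975, -0.2635, 0.1276]
tool_rot: [[-0.0, 0.679, -0.734], [0.0, -0.734, -0.679], [-1.0, -0.0, 0.0]]
ft_force: [0.6, 0.1, -0.9]
width: 0.0002
```

```bash
cat > tip.py <<'E'
from m0 import *
for n in("top","side"):
    c=cam(n); o=robot.get_obs(); T=o["tool_pos"]; R=o["tool_rot"]; W=cloud(c)
    q=(W-T)@R*1000
    s=(abs(q[...,1])<30)&(abs(q[...,2])<75)&(q[...,0]>-75)&(W[...,2]>.032)&(c["depth"]>0)
    P=q[s]; P=P[np.argsort(-P[:,0])]; print(n,len(P),"w",o["width"].round(4),"foremost x",P[:25:4,0].round(1))
    m=P[:,0]>P[3,0]-15; print("  tips: y",np.percentile(P[m,1],[3,97]).round(1),"z",np.percentile(P[m,2],[3,97]).round(1))
E
python3 tip.py; python3 plan.py 397 -261 120 -46.9
```

```text
t 4.57 pos [ 397.3 -263.9  127.7] psi -47.32 tilt 0.02 w 0.0001 F [-0.  -0.7  0.4] q6 1.56
turn -0.069 shift units x,y,z: [ 0.193 -0.058 -0.045]Traceback (most recent call last):
  File "tip.py", line 6, in <module>
    P=q[s]; P=P[np.argsort(-P[:,0])]; print(n,len(P),"w",o["width"].round(4),"foremost x",P[:25:4,0].round(1))
                                                         ^^^^^^^^^^^^^^^^
AttributeError: 'float' object has no attribute 'round'
```

```bash
sed -i 's/o\["width"\].round(4)/round(o["width"],4)/' tip.py; python3 tip.py
```

```text
top 98 w 0.0001 foremost x [-21.5 -29.  -31.8 -34.4 -35.4 -37.5 -38.9]
  tips: y [-11.6  -5. ] z [-13.3  12.2]
side 150 w -0.0001 foremost x [-25.2 -28.8 -30.4 -31.8 -33.6 -35.4 -36.5]
  tips: y [-11.8   4. ] z [-14.9  -4.8]
```

Shut, the tips are about 21 mm behind the reported TCP, consistent with the fingers passing just over the 22 mm pack; sideways the report is right to about 1 mm. I'll use z offset of about -20 mm: for 6 mm tip clearance, reported z is -14.

>>> {"method": "move_arm", "body": {
  "rows": [
    [[0,-0.058,-0.045,-0.069,0,0,-1],[0.5,0,0,0,0,0,-1],[0.7,0,0,0,0,0,-1],[0.8,0,0,0,0,0,-1],[0.7,0,0,0,0,0,-1],[0.5,0,0,0,0,0,-1],[0.34,0,0,0,0,0,-1],[0,0,0,0,0,0,-1]]
  ]
}}

```text
time_s: 5.33
tool_pos: [0.3949, -0.2588, -0.0168]
tool_rot: [[-0.004, 0.683, -0.731], [0.005, -0.731, -0.683], [-1.0, -0.007, -0.0]]
ft_force: [-0.3, -0.6, 0.0]
width: 0.0855
```

>>> {"method": "move_arm", "body": {
  "rows": [
    [[0,0,0,0,0,0,-1],[0,0,0,0,0,0,1],[0,0,0,0,0,0,1],[0,0,0,0,0,0,1],[0,0,0,0,0,0,1],[0,0,0,0,0,0,1]]
  ]
}}

```text
time_s: 5.83
tool_pos: [0.398, -0.2616, -0.0127]
tool_rot: [[0.001, 0.683, -0.73], [-0.002, -0.73, -0.683], [-1.0, 0.002, 0.0]]
ft_force: [-0.6, 0.3, 6.3]
width: 0.0374
```

```bash
python3 plan.py 590 90.1 120 -2.3
```

```text
t 5.83 pos [ 398.  -261.6  -12.7] psi -46.88 tilt 0.12 w 0.0374 F [-0.6  0.3  6.3] q6 1.55
turn -7.431 shift units x,y,z: [-3.317  4.443 -8.978]
```

>>> {"method": "move_arm", "body": {
  "rows": [
    [[-0.3,0,0,0,0,0,1],[-0.5,0,0,-0.9,0,0,1],[-0.5,0,0,-0.95,0,0,1],[-0.5,0,0,-0.95,0,0,1],[-0.5,0,0,-0.95,0,0,1],[-0.4,0,0,-0.95,0,0,1],[-0.1,0,0,-0.95,0,0,1],[0,0,0,-0.9,0,0,1]]
  ]
}}

```text
time_s: 6.5
tool_pos: [0.3982, -0.2618, 0.1002]
tool_rot: [[0.003, 0.992, -0.127], [-0.003, -0.127, -0.992], [-1.0, 0.003, 0.002]]
ft_force: [-0.6, -0.1, -1.0]
width: 0.037
```

>>> {"method": "move_arm", "body": {
  "rows": [
    [[0,0.2,-0.4,-0.88,0,0,1],[0,0.4,-0.8,0,0,0,1],[0,0.45,-0.9,0,0,0,1],[0,0.45,-0.9,0,0,0,1],[0,0.45,-0.9,0,0,0,1],[0,0.45,-0.9,0,0,0,1],[0,0.45,-0.9,0,0,0,1],[0,0.45,-0.9,0,0,0,1]]
  ]
}}

```text
time_s: 7.17
tool_pos: [0.5416, -0.0011, 0.0982]
tool_rot: [[-0.0, 0.999, -0.04], [-0.0, -0.04, -0.999], [-1.0, -0.0, 0.0]]
ft_force: [0.9, -1.7, -1.0]
width: 0.0371
```

>>> {"method": "move_arm", "body": {
  "rows": [
    [[0,0.45,-0.9,0,0,0,1],[0,0.4,-0.8,0,0,0,1],[0,0.25,-0.6,0,0,0,1],[0,0,0,0,0,0,1],[0,0,0,0,0,0,1],[0,0,0,0,0,0,1]]
  ]
}}

```text
time_s: 7.67
tool_pos: [0.5884, 0.0867, 0.0978]
tool_rot: [[-0.001, 0.999, -0.04], [-0.0, -0.04, -0.999], [-1.0, -0.001, 0.0]]
ft_force: [-0.4, -0.8, -0.2]
width: 0.0372
```

```bash
python3 plan.py 591 90.1 40 -2.3
```

```text
t 7.67 pos [588.4  86.7  97.8] psi -2.29 tilt 0.06 w 0.0372 F [-0.4 -0.8 -0.2] q6 1.55
turn 0.001 shift units x,y,z: [ 1.445  0.063 -0.088]
```

>>> {"method": "move_arm", "body": {
  "rows": [
    [[0,0.063,-0.088,0,0,0,1],[0.5,0,0,0,0,0,1],[0.6,0,0,0,0,0,1],[0.4,0,0,0,0,0,1],[0,0,0,0,0,0,1],[0,0,0,0,0,0,1]]
  ]
}}

```text
time_s: 8.17
tool_pos: [0.5906, 0.0897, 0.0375]
tool_rot: [[-0.002, 0.999, -0.042], [0.0, -0.042, -0.999], [-1.0, -0.002, -0.0]]
ft_force: [1.1, -0.4, -0.4]
width: 0.0368
```

```bash
python3 plan.py 591 90.1 10.5 -2.3
```

```text
t 8.17 pos [590.6  89.7  37.5] psi -2.38 tilt 0.13 w 0.0368 F [ 1.1 -0.4 -0.4] q6 1.56
turn -0.014 shift units x,y,z: [ 0.676  0.009 -0.012]
```

>>> {"method": "move_arm", "body": {
  "rows": [
    [[0.3,0,0,0,0,0,1],[0.25,0,0,0,0,0,1],[0.13,0,0,0,0,0,1],[0,0,0,0,0,0,1],[0,0,0,0,0,0,1],[0,0,0,0,0,0,1],[0,0,0,0,0,0,-0.4],[0,0,0,0,0,0,-0.4]]
  ]
}}

```text
time_s: 8.83
tool_pos: [0.592, 0.0904, 0.0115]
tool_rot: [[0.001, 0.999, -0.04], [-0.0, -0.04, -0.999], [-1.0, 0.001, 0.0]]
ft_force: [-1.0, 0.6, 0.3]
width: 0.0589
```

>>> {"method": "move_arm", "body": {
  "rows": [
    [[0,0,0,0,0,0,-0.4],[0,0,0,0,0,0,-0.4],[-0.4,0,0,0,0,0,-0.4],[-0.7,0,0,0,0,0,-1],[-0.9,0,0,0,0,0,-1],[-0.3,0,0,0,0,0,-1],[0,0,0,0,0,0,-1]]
  ]
}}

```text
time_s: 9.42
tool_pos: [0.5951, 0.0902, 0.108]
tool_rot: [[0.009, 0.999, -0.04], [-0.0, -0.04, -0.999], [-1.0, 0.009, 0.0]]
ft_force: [0.1, 0.5, 0.0]
width: 0.0858
```

```bash
python3 plan.py 397.4 285.6 -14 -0.2
```

```text
t 9.42 pos [595.1  90.2 108. ] psi -2.3 tilt 0.53 w 0.0858 F [0.1 0.5 0. ] q6 1.56
turn -0.35 shift units x,y,z: [ 3.05  -4.959 -4.867]
```

>>> {"method": "move_arm", "body": {
  "rows": [
    [[0,-0.4,-0.4,-0.35,0,0,-1],[0,-0.8,-0.8,0,0,0,-1],[0,-0.8,-0.8,0,0,0,-1],[0,-0.8,-0.8,0,0,0,-1],[0,-0.8,-0.8,0,0,0,-1],[0,-0.8,-0.8,0,0,0,-1],[0,-0.5,-0.46,0,0,0,-1],[0,0,0,0,0,0,-1]]
  ]
}}

```text
time_s: 10.08
tool_pos: [0.4045, 0.2757, 0.1011]
tool_rot: [[-0.005, 1.0, 0.001], [-0.0, 0.001, -1.0], [-1.0, -0.005, 0.0]]
ft_force: [-0.8, -0.9, -0.3]
width: 0.0856
```

>>> {"method": "move_arm", "body": {
  "rows": [
    [[0,0,0,0,0,0,-1],[0,0,0,0,0,0,-1]]
  ]
}}

```text
time_s: 10.25
tool_pos: [0.4095, 0.2729, 0.1023]
tool_rot: [[-0.001, 1.0, -0.003], [-0.001, -0.003, -1.0], [-1.0, -0.001, 0.001]]
ft_force: [0.7, -0.9, 0.1]
width: 0.0854
```

```bash
python3 - <<'E'
from m0 import *
c=cam("top"); print(find(c,590,90,44,50,.004), "target (590,90.1) -2.3, z .043"); print(find(c,397.4,285.6,26))
E
python3 plan.py 397.4 285.6 -13 -0.2
```

```text
(476, np.float64(0.0433), 'c=(591.6,89.2) 64.2x38.0 long-axis -2.3deg') target (590,90.1) -2.3, z .043
(435, np.float64(0.0258), 'c=(376.7,285.6) 49.9x43.2 long-axis 89.5deg')
t 10.3 pos [410.  272.6 102.5] psi -0.26 tilt 0.03 w 0.085 F [ 0.8 -0.3 -0.3] q6 1.92
turn -0.009 shift units x,y,z: [ 2.887 -0.315 -0.323]
```

The small pack is seated within 2 mm, flat and at the right height. Next is the large pack.

>>> {"method": "move_arm", "body": {
  "rows": [
    [[0.4,-0.315,-0.323,0,0,0,-1],[0.6,0,0,0,0,0,-1],[0.6,0,0,0,0,0,-1],[0.4,0,0,0,0,0,-1],[0,0,0,0,0,0,-1],[0,0,0,0,0,0,-1]]
  ]
}}

```text
time_s: 10.8
tool_pos: [0.397, 0.2852, 0.0223]
tool_rot: [[-0.002, 1.0, -0.005], [-0.001, -0.005, -1.0], [-1.0, -0.002, 0.001]]
ft_force: [-0.2, -0.0, 0.5]
width: 0.0853
```

```bash
python3 plan.py 397.4 285.6 -14 -0.2
```

```text
t 10.8 pos [397.  285.2  22.3] psi -0.31 tilt 0.12 w 0.0853 F [-0.2 -0.   0.5] q6 1.95
turn -0.018 shift units x,y,z: [ 0.908  0.009 -0.009]
```

>>> {"method": "move_arm", "body": {
  "rows": [
    [[0.4,0,0,0,0,0,-1],[0.3,0,0,0,0,0,-1],[0.2,0,0,0,0,0,-1],[0,0,0,0,0,0,-1],[0,0,0,0,0,0,-1],[0,0,0,0,0,0,1],[0,0,0,0,0,0,1],[0,0,0,0,0,0,1]]
  ],
  "grip_force": 50
}}

```text
time_s: 11.47
tool_pos: [0.3976, 0.2866, -0.0122]
tool_rot: [[0.001, 1.0, -0.004], [0.001, -0.004, -1.0], [-1.0, 0.001, -0.001]]
ft_force: [-0.1, 0.2, 0.4]
width: 0.052
```

>>> {"method": "move_arm", "body": {
  "rows": [
    [[0,0,0,0,0,0,1],[0,0,0,0,0,0,1],[0,0,0,0,0,0,1]]
  ]
}}

```text
time_s: 11.72
tool_pos: [0.3979, 0.2867, -0.0119]
tool_rot: [[0.002, 1.0, -0.003], [0.001, -0.003, -1.0], [-1.0, 0.002, -0.001]]
ft_force: [-1.0, 0.7, 6.0]
width: 0.0488
```

```bash
python3 plan.py 604.5 -260.6 100 3.4
```

```text
t 11.72 pos [397.9 286.7 -11.9] psi -0.2 tilt 0.11 w 0.0488 F [-1.   0.7  6. ] q6 1.95
turn -0.6 shift units x,y,z: [-2.798  4.345 13.965]
```

>>> {"method": "move_arm", "body": {
  "rows": [
    [[-0.4,0,0,-0.3,0,0,1],[-0.8,0,0,-0.3,0,0,1],[-0.9,0,0,0,0,0,1],[-0.7,0.1,0.3,0,0,0,1],[0,0.2,0.6,0,0,0,1],[0,0.2,0.7,0,0,0,1],[0,0.25,0.8,0,0,0,1],[0,0.25,0.8,0,0,0,1]]
  ]
}}

```text
time_s: 12.38
tool_pos: [0.4442, 0.1598, 0.0989]
tool_rot: [[-0.0, 0.998, 0.06], [0.0, 0.06, -0.998], [-1.0, -0.0, -0.0]]
ft_force: [0.5, -1.0, -2.1]
width: 0.0489
```

>>> {"method": "move_arm", "body": {
  "rows": [
    [[0,0.25,0.8,0,0,0,1],[0,0.25,0.8,0,0,0,1],[0,0.25,0.8,0,0,0,1],[0,0.25,0.8,0,0,0,1],[0,0.25,0.8,0,0,0,1],[0,0.25,0.8,0,0,0,1],[0,0.25,0.8,0,0,0,1],[0,0.25,0.8,0,0,0,1]]
  ]
}}

```text
time_s: 13.05
tool_pos: [0.5393, -0.0914, 0.0985]
tool_rot: [[-0.001, 0.998, 0.059], [0.0, 0.059, -0.998], [-1.0, -0.001, -0.0]]
ft_force: [1.4, -0.0, -1.2]
width: 0.0487
```

>>> {"method": "move_arm", "body": {
  "rows": [
    [[0,0.3,0.8,0,0,0,1],[0,0.3,0.8,0,0,0,1],[0,0.3,0.8,0,0,0,1],[0,0.25,0.7,0,0,0,1],[0,0.2,0.5,0,0,0,1],[0,0,0,0,0,0,1],[0,0,0,0,0,0,1],[0,0,0,0,0,0,1]]
  ]
}}

```text
time_s: 13.72
tool_pos: [0.6012, -0.2295, 0.0982]
tool_rot: [[-0.002, 0.998, 0.059], [0.001, 0.059, -0.998], [-1.0, -0.001, -0.001]]
ft_force: [-1.0, 0.2, -1.6]
width: 0.0488
```

```bash
python3 plan.py 605 -260.6 40 3.4
```

```text
t 13.72 pos [ 601.2 -229.5   98.2] psi 3.41 tilt 0.12 w 0.0488 F [-1.   0.2 -1.6] q6 0.96
turn 0.001 shift units x,y,z: [1.455 0.049 0.782]
```

>>> {"method": "move_arm", "body": {
  "rows": [
    [[0,0.03,0.4,0,0,0,1],[0.4,0.02,0.38,0,0,0,1],[0.6,0,0,0,0,0,1],[0.5,0,0,0,0,0,1],[0.1,0,0,0,0,0,1],[0,0,0,0,0,0,1],[0,0,0,0,0,0,1],[0,0,0,0,0,0,1]]
  ]
}}

```text
time_s: 14.38
tool_pos: [0.6069, -0.2616, 0.037]
tool_rot: [[0.002, 0.998, 0.06], [-0.002, 0.06, -0.998], [-1.0, 0.002, 0.002]]
ft_force: [-0.2, -0.6, -1.0]
width: 0.0488
```

```bash
python3 plan.py 605 -260.6 11.2 3.4
```

```text
t 14.38 pos [ 606.9 -261.6   37. ] psi 3.44 tilt 0.17 w 0.0488 F [-0.2 -0.6 -1. ] q6 0.92
turn 0.006 shift units x,y,z: [ 0.645 -0.046 -0.029]
```

>>> {"method": "move_arm", "body": {
  "rows": [
    [[0.3,-0.046,-0.029,0,0,0,1],[0.22,0,0,0,0,0,1],[0.13,0,0,0,0,0,1],[0,0,0,0,0,0,1],[0,0,0,0,0,0,1],[0,0,0,0,0,0,1],[0,0,0,0,0,0,-0.6],[0,0,0,0,0,0,-0.6]]
  ]
}}

```text
time_s: 15.05
tool_pos: [0.6038, -0.2605, 0.0087]
tool_rot: [[-0.0, 0.998, 0.059], [0.0, 0.059, -0.998], [-1.0, -0.0, -0.0]]
ft_force: [-0.6, 0.3, -0.0]
width: 0.0679
```

>>> {"method": "move_arm", "body": {
  "rows": [
    [[0,0,0,0,0,0,-0.6],[0,0,0,0,0,0,-0.6],[-0.4,0,0,0,0,0,-0.6],[-0.7,0,0,0,0,0,-1],[-0.9,0,0,0,0,0,-1],[-0.3,0,0,0,0,0,-1],[0,0,0,0,0,0,-1]]
  ]
}}

```text
time_s: 15.63
tool_pos: [0.6068, -0.2624, 0.1062]
tool_rot: [[0.008, 0.998, 0.059], [-0.005, 0.059, -0.998], [-1.0, 0.007, 0.006]]
ft_force: [0.1, 0.9, 1.0]
width: 0.0855
```

```bash
python3 plan.py 409.9 -129.5 100 -8.6
```

```text
t 15.63 pos [ 606.8 -262.4  106.2] psi 3.4 tilt 0.54 w 0.0855 F [0.1 0.9 1. ] q6 0.92
turn 1.999 shift units x,y,z: [ 0.156 -5.364 -2.55 ]
```

>>> {"method": "move_arm", "body": {
  "rows": [
    [[0,0,0,1,0,0,-1],[0,0,0,1,0,0,-1],[0,-0.7,-0.35,0,0,0,-1],[0,-0.8,-0.4,0,0,0,-1],[0,-0.8,-0.4,0,0,0,-1],[0,-0.8,-0.4,0,0,0,-1],[0,-0.8,-0.4,0,0,0,-1],[0,-0.8,-0.4,0,0,0,-1]]
  ]
}}

```text
time_s: 16.3
tool_pos: [0.4297, -0.1379, 0.0993]
tool_rot: [[-0.002, 0.989, -0.15], [0.001, -0.15, -0.989], [-1.0, -0.002, -0.001]]
ft_force: [0.4, -0.4, 0.5]
width: 0.0851
```

>>> {"method": "move_arm", "body": {
  "rows": [
    [[0.2,-0.66,-0.2,0,0,0,-1],[0.5,0,0,0,0,0,-1],[0.4,0,0,0,0,0,-1],[0,0,0,0,0,0,-1],[0,0,0,0,0,0,-1],[0,0,0,0,0,0,-1]]
  ]
}}

```text
time_s: 16.8
tool_pos: [0.4074, -0.1278, 0.0573]
tool_rot: [[0.0, 0.989, -0.15], [-0.0, -0.15, -0.989], [-1.0, 0.0, 0.0]]
ft_force: [-0.1, -0.4, 2.0]
width: 0.0855
```

```bash
python3 - <<'E'
from m0 import *
c=cam("top"); print(find(c,604.5,-260.6,48,60,.004), "target (604.5,-260.6) 3.4, z .0473")
E
python3 plan.py 409.9 -129.5 -10 -8.6
```

```text
(815, np.float64(0.0472), 'c=(602.2,-260.6) 86.7x50.6 long-axis 3.8deg') target (604.5,-260.6) 3.4, z .0473
t 16.85 pos [ 407.8 -128.    57.7] psi -8.61 tilt 0.06 w 0.0855 F [ 0.5 -0.2  0.3] q6 1.13
turn -0.002 shift units x,y,z: [1.691 0.057 0.028]
```

The large pack is seated, 2.3 mm from the middle at the right height. Next is the dummy load.

>>> {"method": "move_arm", "body": {
  "rows": [
    [[0.4,0.057,0.028,0,0,0,-1],[0.6,0,0,0,0,0,-1],[0.45,0,0,0,0,0,-1],[0.24,0,0,0,0,0,-1],[0,0,0,0,0,0,-1],[0,0,0,0,0,0,-1],[0,0,0,0,0,0,1],[0,0,0,0,0,0,1]]
  ]
}}

```text
time_s: 17.52
tool_pos: [0.4104, -0.1298, -0.0093]
tool_rot: [[0.002, 0.989, -0.15], [-0.002, -0.15, -0.989], [-1.0, 0.003, 0.001]]
ft_force: [-0.8, -0.3, 0.0]
width: 0.0639
```

>>> {"method": "move_arm", "body": {
  "rows": [
    [[0,0,0,0,0,0,1],[0,0,0,0,0,0,1],[0,0,0,0,0,0,1],[0,0,0,0,0,0,1]]
  ]
}}

```text
time_s: 17.85
tool_pos: [0.4101, -0.1296, -0.0096]
tool_rot: [[0.002, 0.989, -0.15], [-0.001, -0.15, -0.989], [-1.0, 0.002, 0.001]]
ft_force: [-1.1, 0.2, 6.7]
width: 0.0411
```

```bash
python3 plan.py 640 257.5 110 1.1
```

```text
t 17.85 pos [ 410.1 -129.6   -9.6] psi -8.61 tilt 0.12 w 0.0411 F [-1.1  0.2  6.7] q6 1.13
turn -1.618 shift units x,y,z: [-2.99   5.932 -9.565]
```

>>> {"method": "move_arm", "body": {
  "rows": [
    [[-0.5,0,0,-0.8,0,0,1],[-0.8,0,0,-0.8,0,0,1],[-0.9,0,0,0,0,0,1],[-0.8,0.2,-0.3,0,0,0,1],[0,0.4,-0.6,0,0,0,1],[0,0.45,-0.75,0,0,0,1],[0,0.45,-0.75,0,0,0,1],[0,0.45,-0.75,0,0,0,1]]
  ]
}}

```text
time_s: 18.52
tool_pos: [0.4852, -0.0002, 0.1093]
tool_rot: [[-0.0, 1.0, 0.017], [0.0, 0.017, -1.0], [-1.0, -0.0, -0.0]]
ft_force: [0.3, -0.8, -1.3]
width: 0.041
```

>>> {"method": "move_arm", "body": {
  "rows": [
    [[0,0.5,-0.8,0,0,0,1],[0,0.5,-0.8,0,0,0,1],[0,0.5,-0.8,0,0,0,1],[0,0.5,-0.8,0,0,0,1],[0,0.5,-0.8,0,0,0,1],[0,0.5,-0.8,0,0,0,1],[0,0.5,-0.8,0,0,0,1],[0,0.4,-0.7,0,0,0,1]]
  ]
}}

```text
time_s: 19.18
tool_pos: [0.6369, 0.2552, 0.1085]
tool_rot: [[-0.001, 1.0, 0.018], [0.0, 0.018, -1.0], [-1.0, -0.001, -0.0]]
ft_force: [-0.1, 0.0, -0.7]
width: 0.0411
```

>>> {"method": "move_arm", "body": {
  "rows": [
    [[0,0,0,0,0,0,1],[0,0,0,0,0,0,1],[0,0,0,0,0,0,1]]
  ]
}}

```text
time_s: 19.43
tool_pos: [0.6358, 0.2526, 0.1084]
tool_rot: [[-0.002, 1.0, 0.018], [-0.001, 0.018, -1.0], [-1.0, -0.002, 0.001]]
ft_force: [0.5, -0.9, -1.4]
width: 0.041
```

```bash
python3 plan.py 640 257.5 40 1.1
```

```text
t 19.43 pos [635.8 252.6 108.4] psi 1.01 tilt 0.12 w 0.041 F [ 0.5 -0.9 -1.4] q6 1.76
turn -0.015 shift units x,y,z: [ 1.711  0.107 -0.121]
```

>>> {"method": "move_arm", "body": {
  "rows": [
    [[0,0.107,-0.121,0,0,0,1],[0.5,0,0,0,0,0,1],[0.7,0,0,0,0,0,1],[0.7,0,0,0,0,0,1],[0.5,0,0,0,0,0,1],[0.25,0,0,0,0,0,1],[0.15,0,0,0,0,0,1],[0,0,0,0,0,0,1]]
  ]
}}

```text
time_s: 20.1
tool_pos: [0.6404, 0.2573, -0.0033]
tool_rot: [[-0.001, 1.0, 0.017], [-0.0, 0.017, -1.0], [-1.0, -0.001, 0.0]]
ft_force: [-1.1, 0.2, -1.5]
width: 0.0412
```

>>> {"method": "move_arm", "body": {
  "rows": [
    [[0,0,0,0,0,0,1],[0,0,0,0,0,0,1],[0,0,0,0,0,0,-0.3],[0,0,0,0,0,0,-0.3],[0,0,0,0,0,0,-0.3],[-0.5,0,0,0,0,0,-0.3],[-0.8,0,0,0,0,0,-0.3],[-0.9,0,0,0,0,0,-0.5]]
  ]
}}

```text
time_s: 20.77
tool_pos: [0.6391, 0.2576, 0.0845]
tool_rot: [[-0.004, 1.0, 0.017], [-0.001, 0.017, -1.0], [-1.0, -0.004, 0.001]]
ft_force: [0.4, 0.2, 0.0]
width: 0.0637
```

>>> {"method": "move_arm", "body": {
  "rows": [
    [[-0.6,0,0,0,0,0,-1],[0,0,0,0,0,0,-1],[0,0,0,0,0,0,-1]]
  ]
}}

```text
time_s: 21.02
tool_pos: [0.6427, 0.2584, 0.1126]
tool_rot: [[0.006, 1.0, 0.017], [0.001, 0.017, -1.0], [-1.0, 0.006, -0.001]]
ft_force: [-0.1, -0.2, -0.5]
width: 0.0852
```

```bash
python3 plan.py 432.5 131.2 100 45.2
```

```text
t 21.02 pos [642.7 258.4 112.6] psi 1.0 tilt 0.32 w 0.0852 F [-0.1 -0.2 -0.5] q6 1.76
turn -7.367 shift units x,y,z: [ 0.316 -5.958 -1.488]
```

>>> {"method": "move_arm", "body": {
  "rows": [
    [[0,0,0,-0.92,0,0,-1],[0,0,0,-0.92,0,0,-1],[0,0,0,-0.92,0,0,-1],[0,0,0,-0.92,0,0,-1],[0,0,0,-0.92,0,0,-1],[0,0,0,-0.92,0,0,-1],[0,0,0,-0.92,0,0,-1],[0,0,0,-0.92,0,0,-1]]
  ]
}}

```text
time_s: 21.68
tool_pos: [0.6396, 0.2577, 0.1072]
tool_rot: [[-0.003, 0.702, 0.712], [-0.001, 0.712, -0.702], [-1.0, -0.003, -0.002]]
ft_force: [-0.1, 0.4, 0.1]
width: 0.0859
```

>>> {"method": "move_arm", "body": {
  "rows": [
    [[0,-0.7,-0.15,0,0,0,-1],[0,-0.8,-0.2,0,0,0,-1],[0,-0.8,-0.2,0,0,0,-1],[0,-0.8,-0.2,0,0,0,-1],[0,-0.8,-0.2,0,0,0,-1],[0,-0.8,-0.2,0,0,0,-1],[0,-0.8,-0.2,0,0,0,-1],[0.3,-0.45,-0.3,0,0,0,-1]]
  ]
}}

```text
time_s: 22.35
tool_pos: [0.4246, 0.1343, 0.0973]
tool_rot: [[0.0, 0.706, 0.708], [-0.001, 0.708, -0.706], [-1.0, -0.0, 0.001]]
ft_force: [0.2, 0.2, 0.1]
width: 0.0853
```

>>> {"method": "move_arm", "body": {
  "rows": [
    [[0.5,0,0,0,0,0,-1],[0.4,0,0,0,0,0,-1],[0,0,0,0,0,0,-1],[0,0,0,0,0,0,-1],[0,0,0,0,0,0,-1]]
  ]
}}

```text
time_s: 22.77
tool_pos: [0.4264, 0.1358, 0.0617]
tool_rot: [[-0.0, 0.705, 0.709], [0.0, 0.709, -0.705], [-1.0, -0.0, -0.0]]
ft_force: [0.7, 0.3, 0.8]
width: 0.0851
```

```bash
python3 plan.py 432.5 131.2 -12 45.2; python3 - <<'E'
from m0 import *
c=cam("top"); print(find(c,640,257.5,42,35,.006),"dummy top want z .041")
E
```

```text
t 22.77 pos [426.4 135.8  61.7] psi 45.16 tilt 0.0 w 0.0851 F [0.7 0.3 0.8] q6 0.82
turn -0.007 shift units x,y,z: [1.842 0.026 0.188]
(82, np.float64(0.0407), 'c=(643.7,264.6) 42.4x11.0 long-axis 1.0deg') dummy top want z .041
```

>>> {"method": "move_arm", "body": {
  "rows": [
    [[0.3,0.026,0.188,0,0,0,-1],[0.5,0,0,0,0,0,-1],[0.5,0,0,0,0,0,-1],[0.35,0,0,0,0,0,-1],[0.19,0,0,0,0,0,-1],[0,0,0,0,0,0,-1],[0,0,0,0,0,0,-1],[0,0,0,0,0,0,1]]
  ]
}}

```text
time_s: 23.48
tool_pos: [0.4336, 0.1312, -0.011]
tool_rot: [[0.002, 0.705, 0.709], [0.0, 0.709, -0.705], [-1.0, 0.002, 0.002]]
ft_force: [-0.1, 0.6, 0.2]
width: 0.0752
```

>>> {"method": "move_arm", "body": {
  "rows": [
    [[0,0,0,0,0,0,1],[0,0,0,0,0,0,1],[0,0,0,0,0,0,1],[0,0,0,0,0,0,1],[0,0,0,0,0,0,1]]
  ]
}}

```text
time_s: 23.9
tool_pos: [0.4331, 0.1312, -0.0112]
tool_rot: [[0.001, 0.705, 0.709], [-0.0, 0.709, -0.705], [-1.0, 0.001, 0.001]]
ft_force: [-2.2, -0.6, 5.5]
width: 0.0369
```

```bash
python3 plan.py 570 257 110 1.1
```

```text
t 23.9 pos [433.1 131.2 -11.2] psi 45.16 tilt 0.08 w 0.0369 F [-2.2 -0.6  5.5] q6 0.81
turn 7.343 shift units x,y,z: [-3.03   3.483 -3.08 ]
```

>>> {"method": "move_arm", "body": {
  "rows": [
    [[-0.4,0,0,0.918,0,0,1],[-0.6,0,0,0.918,0,0,1],[-0.6,0,0,0.918,0,0,1],[-0.6,0,0,0.918,0,0,1],[-0.5,0,0,0.918,0,0,1],[-0.33,0,0,0.918,0,0,1],[0,0,0,0.918,0,0,1],[0,0,0,0.918,0,0,1]]
  ]
}}

```text
time_s: 24.57
tool_pos: [0.433, 0.1312, 0.1103]
tool_rot: [[0.003, 1.0, 0.014], [0.0, 0.014, -1.0], [-1.0, 0.003, -0.0]]
ft_force: [0.2, -0.4, -1.5]
width: 0.0371
```

>>> {"method": "move_arm", "body": {
  "rows": [
    [[0,0.4,-0.35,0,0,0,1],[0,0.7,-0.6,0,0,0,1],[0,0.7,-0.65,0,0,0,1],[0,0.7,-0.65,0,0,0,1],[0,0.6,-0.5,0,0,0,1],[0,0.4,-0.35,0,0,0,1],[0,0,0,0,0,0,1],[0,0,0,0,0,0,1]]
  ]
}}

```text
time_s: 25.23
tool_pos: [0.5697, 0.2582, 0.1083]
tool_rot: [[-0.001, 1.0, 0.02], [-0.0, 0.02, -1.0], [-1.0, -0.001, 0.0]]
ft_force: [0.4, -0.7, -1.6]
width: 0.0368
```

```bash
python3 plan.py 570 257 -6.2 1.1
```

```text
t 25.23 pos [569.7 258.2 108.3] psi 1.15 tilt 0.07 w 0.0368 F [ 0.4 -0.7 -1.6] q6 1.78
turn 0.008 shift units x,y,z: [2.863 0.007 0.03 ]
```

>>> {"method": "move_arm", "body": {
  "rows": [
    [[0,0,0,0,0,0,1],[0.5,0,0,0,0,0,1],[0.7,0,0,0,0,0,1],[0.7,0,0,0,0,0,1],[0.5,0,0,0,0,0,1],[0.28,0,0,0,0,0,1],[0.15,0,0,0,0,0,1],[0,0,0,0,0,0,1]]
  ]
}}

```text
time_s: 25.9
tool_pos: [0.5688, 0.2572, -0.005]
tool_rot: [[-0.002, 1.0, 0.019], [-0.0, 0.019, -1.0], [-1.0, -0.002, 0.0]]
ft_force: [-0.2, -1.6, -0.7]
width: 0.0367
```

>>> {"method": "move_arm", "body": {
  "rows": [
    [[0,0,0,0,0,0,1],[0,0,0,0,0,0,1],[0,0,0,0,0,0,-0.3],[0,0,0,0,0,0,-0.3],[0,0,0,0,0,0,-0.3],[-0.5,0,0,0,0,0,-0.3],[-0.8,0,0,0,0,0,-0.3],[-0.9,0,0,0,0,0,-0.5]]
  ]
}}

```text
time_s: 26.57
tool_pos: [0.5682, 0.2574, 0.0831]
tool_rot: [[-0.004, 1.0, 0.019], [-0.001, 0.019, -1.0], [-1.0, -0.004, 0.001]]
ft_force: [1.0, 0.2, 0.1]
width: 0.0633
```

>>> {"method": "move_arm", "body": {
  "rows": [
    [[-0.6,0,0,0,0,0,-1],[0,0,0,0,0,0,-1],[0,0,0,0,0,0,-1]]
  ]
}}

```text
time_s: 26.82
tool_pos: [0.5716, 0.2582, 0.1104]
tool_rot: [[0.005, 1.0, 0.019], [0.001, 0.019, -1.0], [-1.0, 0.005, -0.001]]
ft_force: [-0.1, -0.3, -1.1]
width: 0.0856
```

```bash
python3 plan.py 429.1 3.3 100 -2.3
```

```text
t 26.82 pos [571.6 258.2 110.4] psi 1.09 tilt 0.29 w 0.0856 F [-0.1 -0.3 -1.1] q6 1.78
turn 0.566 shift units x,y,z: [ 0.261 -3.303  6.511]
```

>>> {"method": "move_arm", "body": {
  "rows": [
    [[0,-0.2,0.4,0.566,0,0,-1],[0,-0.4,0.75,0,0,0,-1],[0,-0.4,0.8,0,0,0,-1],[0,-0.4,0.8,0,0,0,-1],[0,-0.4,0.8,0,0,0,-1],[0,-0.4,0.8,0,0,0,-1],[0,-0.4,0.8,0,0,0,-1],[0,-0.4,0.8,0,0,0,-1]]
  ]
}}

```text
time_s: 27.48
tool_pos: [0.439, 0.0235, 0.1061]
tool_rot: [[-0.003, 0.999, -0.04], [0.001, -0.04, -0.999], [-1.0, -0.003, -0.0]]
ft_force: [0.7, -1.2, 0.8]
width: 0.0857
```

>>> {"method": "move_arm", "body": {
  "rows": [
    [[0.2,-0.3,0.56,0,0,0,-1],[0.5,0,0,0,0,0,-1],[0.4,0,0,0,0,0,-1],[0,0,0,0,0,0,-1],[0,0,0,0,0,0,-1],[0,0,0,0,0,0,-1]]
  ]
}}

```text
time_s: 27.98
tool_pos: [0.4284, 0.0026, 0.0639]
tool_rot: [[-0.0, 0.999, -0.04], [0.0, -0.04, -0.999], [-1.0, -0.0, -0.0]]
ft_force: [0.1, -0.4, -0.1]
width: 0.0853
```

```bash
python3 plan.py 429.1 3.3 -11 -2.3; python3 - <<'E'
from m0 import *
c=cam("top"); print("dummy",find(c,640,257.5,42,35,.006),"switch",find(c,570,257.5,31,35,.004),"radio",find(c,429,3,33))
E
```

```text
t 27.98 pos [428.4   2.6  63.9] psi -2.28 tilt 0.03 w 0.0853 F [ 0.1 -0.4 -0.1] q6 1.33
turn 0.003 shift units x,y,z: [ 1.872  0.017 -0.017]
dummy (41, np.float64(0.0405), 'c=(643.5,245.8) 41.6x4.9 long-axis -0.3deg') switch (252, np.float64(0.0311), 'c=(573.1,256.6) 46.8x37.6 long-axis 2.6deg') radio (37, np.float64(0.0323), 'c=(388.1,15.7) 30.5x6.5 long-axis 89.4deg')
```

Both fittings sit on the box floor at the right heights. Next is the radio.

>>> {"method": "move_arm", "body": {
  "rows": [
    [[0.3,0.017,-0.017,0,0,0,-1],[0.5,0,0,0,0,0,-1],[0.5,0,0,0,0,0,-1],[0.35,0,0,0,0,0,-1],[0.2,0,0,0,0,0,-1],[0,0,0,0,0,0,-1],[0,0,0,0,0,0,-1],[0,0,0,0,0,0,1]]
  ]
}}

```text
time_s: 28.7
tool_pos: [0.4304, 0.0029, -0.009]
tool_rot: [[0.002, 0.999, -0.04], [-0.001, -0.04, -0.999], [-1.0, 0.002, 0.001]]
ft_force: [0.5, -0.5, -0.3]
width: 0.0757
```

>>> {"method": "move_arm", "body": {
  "rows": [
    [[0,0,0,0,0,0,1],[0,0,0,0,0,0,1],[0,0,0,0,0,0,1],[0,0,0,0,0,0,1]]
  ]
}}

```text
time_s: 29.03
tool_pos: [0.4303, 0.0028, -0.0089]
tool_rot: [[0.002, 0.999, -0.04], [-0.001, -0.04, -0.999], [-1.0, 0.002, 0.0]]
ft_force: [-1.1, 0.1, 5.2]
width: 0.0527
```

```bash
python3 plan.py 627 -82.5 100 0
```

```text
t 29.03 pos [430.3   2.8  -8.9] psi -2.3 tilt 0.13 w 0.0527 F [-1.1  0.1  5.2] q6 1.34
turn -0.384 shift units x,y,z: [-2.724  4.916  2.132]
```

>>> {"method": "move_arm", "body": {
  "rows": [
    [[-0.4,0,0,-0.384,0,0,1],[-0.8,0,0,0,0,0,1],[-0.8,0,0,0,0,0,1],[-0.6,0.3,0.1,0,0,0,1],[0,0.6,0.25,0,0,0,1],[0,0.7,0.3,0,0,0,1],[0,0.7,0.3,0,0,0,1],[0,0.7,0.3,0,0,0,1]]
  ]
}}

```text
time_s: 29.7
tool_pos: [0.55, -0.0473, 0.0937]
tool_rot: [[-0.0, 1.0, 0.0], [0.0, 0.0, -1.0], [-1.0, -0.0, -0.0]]
ft_force: [0.0, 0.2, -2.5]
width: 0.0528
```

>>> {"method": "move_arm", "body": {
  "rows": [
    [[0,0.7,0.3,0,0,0,1],[0,0.7,0.3,0,0,0,1],[0,0.5,0.28,0,0,0,1],[0,0,0,0,0,0,1],[0,0,0,0,0,0,1],[0,0,0,0,0,0,1]]
  ]
}}

```text
time_s: 30.2
tool_pos: [0.624, -0.0816, 0.0931]
tool_rot: [[-0.002, 1.0, -0.0], [0.001, -0.0, -1.0], [-1.0, -0.002, -0.001]]
ft_force: [-0.2, -1.0, -3.3]
width: 0.0532
```

```bash
python3 plan.py 627 -82.5 -2.7 0
```

```text
t 30.2 pos [624.  -81.6  93.1] psi -0.0 tilt 0.13 w 0.0532 F [-0.2 -1.  -3.3] q6 1.25
turn -0.0 shift units x,y,z: [2.395 0.076 0.023]
```

>>> {"method": "move_arm", "body": {
  "rows": [
    [[0,0.076,0.023,0,0,0,1],[0.4,0,0,0,0,0,1],[0.6,0,0,0,0,0,1],[0.6,0,0,0,0,0,1],[0.45,0,0,0,0,0,1],[0.25,0,0,0,0,0,1],[0.09,0,0,0,0,0,1],[0,0,0,0,0,0,1]]
  ]
}}

```text
time_s: 30.87
tool_pos: [0.6276, -0.0826, -0.0021]
tool_rot: [[-0.001, 1.0, 0.0], [0.0, 0.0, -1.0], [-1.0, -0.001, -0.0]]
ft_force: [0.4, -0.1, -2.3]
width: 0.0523
```

>>> {"method": "move_arm", "body": {
  "rows": [
    [[0,0,0,0,0,0,1],[0,0,0,0,0,0,1],[0,0,0,0,0,0,-0.6],[0,0,0,0,0,0,-0.6],[0,0,0,0,0,0,-0.6],[-0.4,0,0,0,0,0,-0.6],[-0.8,0,0,0,0,0,-0.6],[-0.9,0,0,0,0,0,-0.6]]
  ]
}}

```text
time_s: 31.53
tool_pos: [0.6264, -0.0825, 0.0812]
tool_rot: [[-0.004, 1.0, -0.0], [0.001, -0.0, -1.0], [-1.0, -0.004, -0.001]]
ft_force: [0.2, -0.3, 0.2]
width: 0.0683
```

>>> {"method": "move_arm", "body": {
  "rows": [
    [[-0.8,0,0,0,0,0,-1],[0,-0.5,0,0,0,0,-1],[0,-0.8,0,0,0,0,-1],[0,-0.8,0,0,0,0,-1],[0,-0.8,0,0,0,0,-1],[0,-0.8,0,0,0,0,-1],[0,-0.8,0,0,0,0,-1],[0,-0.5,0,0,0,0,-1]]
  ]
}}

```text
time_s: 32.2
tool_pos: [0.4257, -0.0826, 0.1141]
tool_rot: [[-0.001, 1.0, -0.0], [0.0, -0.0, -1.0], [-1.0, -0.001, -0.0]]
ft_force: [-0.7, 0.2, -0.7]
width: 0.0855
```

>>> {"method": "move_arm", "body": {
  "rows": [
    [[0,0,0,0,0,0,-1],[0,0,0,0,0,0,-1],[0,0,0,0,0,0,-1]]
  ]
}}

```text
time_s: 32.45
tool_pos: [0.4292, -0.0835, 0.115]
tool_rot: [[0.002, 1.0, -0.0], [-0.001, -0.0, -1.0], [-1.0, 0.002, 0.001]]
ft_force: [0.6, -1.0, -0.2]
width: 0.0855
```

```bash
python3 - <<'E'
from m0 import *
c=cam("top"); 
for n,a in dict(dummy=(642,257.5,42,45,.006),switch=(570,257.5,31,35,.004),radio=(627,-82,38,75,.004),small=(590,90,44,50,.004),large=(604,-260,48,60,.004)).items(): print(n,find(c,*a))
cv2.imwrite("pics/end.png",cv2.resize(c["pixels"],(800,600),interpolation=cv2.INTER_CUBIC))
E
python3 plan.py 400 0 100 0
```

```text
dummy (44, np.float64(0.0407), 'c=(643.3,260.9) 42.1x4.3 long-axis 1.7deg')
switch (252, np.float64(0.0311), 'c=(571.9,256.4) 47.9x37.4 long-axis 1.8deg')
radio (926, np.float64(0.038), 'c=(627.8,-83.9) 91.1x52.4 long-axis -0.8deg')
small (468, np.float64(0.0435), 'c=(591.4,89.3) 65.1x37.5 long-axis -2.6deg')
large (815, np.float64(0.0472), 'c=(602.0,-260.4) 86.7x50.6 long-axis 3.0deg')
t 32.5 pos [429.4 -83.4 114.9] psi 0.0 tilt 0.11 w 0.0859 F [ 1.  -0.2  0.4] q6 1.1
turn 0.0 shift units x,y,z: [ 0.373 -0.734 -2.086]
```

View pics/end.png

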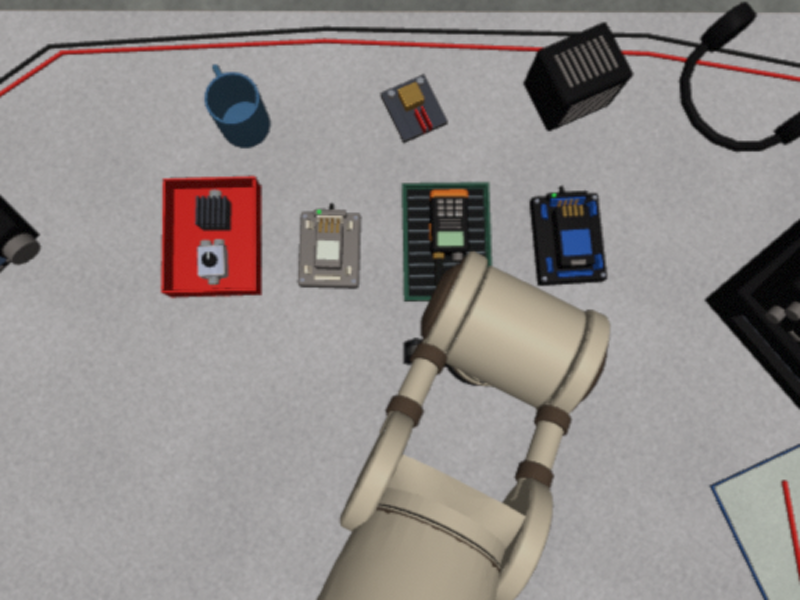

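The final picture shows all five items in place: dummy load (213,212), switch (212,262), small pack (329,240), radio (450,220) and large pack (575,238). The gripper is clear of everything, so I'm handing in.

```bash
python3 -c "
from cell import robot; print(robot.hand_in())"
```

```text
the job is handed in; nothing more can be done
None
```

All five items are put away and the job was handed in at about 32.5 s on the clock. No verdict was reported.

**Last checks (top camera):**

| Item | Position | Height and flatness |
|---|---|---|
| Small pack | 1.6 mm from the middle of its charger, contacts at the head | flat, top at 43.5 mm (44 expected) |
| Large pack | 2.5 mm from the middle of its charger, contacts at the head | flat, top at 47.2 mm (48 expected) |
| Radio | 24 mm along the tray from its centre, antenna inside | face up, top at 38 mm (39 expected) |
| Dummy load and coax switch | side by side on the floor of the red box | tops at 40.7 and 31.1 mm, both under the 45 mm rim |

The camera reads about 0.7 mm low throughout, which explains the small height differences. The gripper was empty and clear of everything at hand-in.

**What disagreed:**
- **Tool height:** The first grasp, on the small pack, closed on nothing. Both cameras showed the fingertips about 20 mm farther back than the reported tool point. I lowered the later grasps to suit, and nothing was displaced by the miss.
- **Short moves:** A few fast moves stopped up to about 30 mm short of what I commanded. I corrected each from the measured pose before going down.
- **Dummy load:** Its fins break up the depth reading, so only its height and its position along the box were measured well. The final picture shows it flat inside the box.

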